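# Trace a hand-shaped profile onto a pen tablet

### The arm

A 7-joint arm with a two-finger parallel gripper is mounted at the origin on a cart in front of the work surface, level with it; the furniture and walls round the work are solid. World frame = base frame: x ahead of the robot, y to its left, z up, the work surface at z = 0. Lengths are in mm, angles in rad, forces in N, time in s.
With the tool pointing down it reaches from about 425 to 950 mm from the base axis. Payload 4.7 kg.
Tool frame: the origin (TCP) lies between the finger pads; the fingertips stand 11 mm ahead of it and the grasp point (between the pads) lies 8 mm behind it (arm.tip_reach is the distance from the TCP to the fingertips, in mm); z points along the fingers, x is the direction in which the jaws open and shut, and the axes are right-handed (so a half turn about z gives the same grasp; the last joint's range is limited). The gripper opens to 87 mm and grips with 3 to 60 N. Pads are 19 mm wide; open, the fingers measure 117 mm over their backs; the gripper's body (75 mm by 190 mm) begins 51 mm behind the grasp point.
Start: joints at [-1.168, 0.469, -0.049, 1.532, 0.024, 1.141, -0.082], TCP at [282.455, 613.08, 233.573] pointing down, gripper open.
Joint ranges: [-2.59, 2.59], [-0.33, 1.99], [-1.39, 1.29], [0.1, 2.45], [-1.04, 4.18], [0.21, 1.99], [-2.66, 2.66]. Speed limits (rad/s): [2.57, 2.57, 3.14, 3.14, 3.14, 3.14, 3.14].

### API

Orientations are given as a unit quaternion [w, x, y, z].
In Python, from plant import arm gives the robot as it stands.
- The arm moves only by the shell command python3 -m jog 'ROWS' [FORCE]. ROWS is JSON, a list of rows, each a list of 5 numbers: the finger opening in cm, from 0 to 8.7, then the shift along the tool's x, y, z in cm, then the turn about the tool's z in rad. In form: [[fingers, dx, dy, dz, twist], ...]. A call has 1 to 5 rows; each row is the pose to reach, as a shift and turn from the pose commanded when the call began, along the tool's axes at that moment; what a row does not reach only later rows make up. A row lasts 1/10 s, in which the tool goes at most 50 mm and 8.59 degrees, less where a joint would pass 70% of its speed; a pose out of reach is approached as far as the arm can. A call with a gripper value outside its range is refused whole. The fingers move at their own pace and stop on an object; FORCE is the grip in N (left out, the last holds). Time passes only in rows, so rows that repeat a pose let the fingers close. It gives the time, the measured TCP pose, the force and the opening at its end, in the units of the state.
- arm.state(): the state, without advancing time (a new reading comes with each control period).
- arm.snapshot(name): name is "scene" or "top" or "wrist"; returns (picture, depth): 420x560x3 uint8, red, green, blue; 420x560 float32, mm along the optical axis (not along the pixel's ray), 0 where there is no reading.
- arm.camera_model(name): a dict with "fx", "fy", "cx", "cy" (pixels), "R" (3x3) and "t" (3): a world point X has camera coordinates R X + t; the wrist camera has in their place "hand_eye" (4x4, takes a point from camera to tool coordinates, whose origin is the TCP and whose axes are the tool frame's). Camera axes: x right, y down, z forward; pixel columns grow to the right and rows downward; lengths in mm; the calibration is good to about 2 mm. A picture is of the moment at which its call begins: read the wrist's pose just before it. camera_model takes no time and is no camera call.
- arm.hand_in(): hands the job in, once; it reports no verdict.
The state is a dict: "clock": time; "joint_positions": joint angles; "qvel": joint speeds; "joint_torque": joint torques, N m; "ee_pos": TCP position; "eef_rot": TCP orientation; "ft_force": force on the tool from outside, world axes, zero at the start; "moment": the same for the moment, N m; "finger_gap": finger opening in mm.
Only numpy, scipy, OpenCV 4.12 (cv2) and the standard library are available. Lean on these libraries where they do the work, as an engineer would, in place of code of your own. Each camera call takes 0.05 s, during which the arm holds its last target. There are 200 camera calls.

### The job

Take the pen out of its stand and copy the curved front edge of the hand-shaped wooden profile onto the tablet: starting beside the mark at its left end, draw one unbroken line to the mark at its right end, with the nib pressed in on the tablet and held lightly but steadily against the edge through every curve. Make no stray marks, do not press hard on the edge or the tablet, leave the other things alone, and put the pen back upright in its stand, fully home.

Things in the scene. Friction and masses are not known exactly. Their poses are not given: they have to be found in the camera images.
- tablet: pen tablet, a flat black slab 220 mm deep (x) by 300 mm wide (y) by 9 mm thick, fixed to the desk; origin under its centre on the desk, x away from the robot, y to the left, z up. Its grey writing surface on top is level, 9 mm above the desk.
- template: hand-shaped plywood profile, 4 mm thick, 90 x 170 mm, fixed on the tablet under two round weights (tops 16 mm up). Origin at the centre of the crown's arc, on the tablet; x away from the robot, y left. Front edge, left to right: flat, hollow, crown, hollow, flat; sawn and filed by hand, it wanders smoothly up to 2 mm to either side of the nominal arcs. Hold the nib to it with 3 to 6 N; 14 N is too much.
- crown (a point): centre of the crown's arc, on the writing surface (the template's origin). Nominally convex, R45 mm, from 60 degrees left of the template's -x direction to 45 degrees right of it.
- hollow_left (a point): centre of the left hollow's arc, on the writing surface before the edge, at (-37.5, 65.0) mm in the template's frame. Nominally concave, R30 mm, turning through 60 degrees from the left flat (x = -7.5, y = 80 to 65) into the crown.
- hollow_right (a point): centre of the right hollow's arc, on the writing surface before the edge, at (-74.2, -74.2) mm in the template's frame. Nominally concave, R60 mm, turning through 45 degrees from the crown into the right flat (x = -14.3, y = -74.2 to -90).
- tick0 (a point): tick 0, the left end of the edge: a short pencil mark square to the edge and 4 mm behind it. The point lies where the nominal line passes the mark, on the writing surface, at (-7.5, 74.0) mm (x, y) in the template's frame; the real edge is up to 2 mm from it
- tick1 (a point): tick 1, the left hollow: a short pencil mark square to the edge and 4 mm behind it. The point lies where the nominal line passes the mark, on the writing surface, at (-11.5, 50.0) mm (x, y) in the template's frame; the real edge is up to 2 mm from it
- tick2 (a point): tick 2, the left flank of the crown: a short pencil mark square to the edge and 4 mm behind it. The point lies where the nominal line passes the mark, on the writing surface, at (-31.8, 31.8) mm (x, y) in the template's frame; the real edge is up to 2 mm from it
- tick3 (a point): tick 3, just left of the top of the crown: a short pencil mark square to the edge and 4 mm behind it. The point lies where the nominal line passes the mark, on the writing surface, at (-43.5, 11.6) mm (x, y) in the template's frame; the real edge is up to 2 mm from it
- tick4 (a point): tick 4, just right of the top of the crown: a short pencil mark square to the edge and 4 mm behind it. The point lies where the nominal line passes the mark, on the writing surface, at (-43.5, -11.6) mm (x, y) in the template's frame; the real edge is up to 2 mm from it
- tick5 (a point): tick 5, the right flank of the crown: a short pencil mark square to the edge and 4 mm behind it. The point lies where the nominal line passes the mark, on the writing surface, at (-34.5, -28.9) mm (x, y) in the template's frame; the real edge is up to 2 mm from it
- tick6 (a point): tick 6, the right hollow: a short pencil mark square to the edge and 4 mm behind it. The point lies where the nominal line passes the mark, on the writing surface, at (-18.8, -51.3) mm (x, y) in the template's frame; the real edge is up to 2 mm from it
- tick7 (a point): tick 7, the right end of the edge: a short pencil mark square to the edge and 4 mm behind it. The point lies where the nominal line passes the mark, on the writing surface, at (-14.3, -83.0) mm (x, y) in the template's frame; the real edge is up to 2 mm from it
- pen: tablet pen, grey round barrel 14 mm across and 100 mm long with the nib, 45 g, standing nib down in its stand. Origin on the axis at the tip of the free nib, z up along the pen. The barrel has a flat nose (13 mm across) 9 mm above the tip and is 14 mm wide from 15 to 98 mm above the tip; take it about 50 mm above the tip.
- nib_tip (a point): tip of the nib, on the pen's axis; the nib is a round white rod 6 mm across with a hemispherical end that stands 9 mm out of the nose, so its axis is 3 mm from the template's edge when it touches
- nib (a joint): how far the spring nib is pushed into the pen, m: 0 free, 0.0035 at its stop. 0.5 N starts it, then 0.8 N per mm (3.3 N at the stop); 1 to 2.5 mm is right for drawing. Sliding on the tablet it drags with 0.4 to 0.75 of its pressing force, as it does on the template's edge.
- pen_stand: round black pen stand, 80 mm across at the foot, 56 mm at the top, 26 mm high, fixed to the desk; origin under its centre. A well 17 mm across with a 2 mm chamfer goes down from the top to a ledge 12 mm above the desk, with a 9 mm hole for the nib below it. The seated pen's nose stands on the ledge, its tip then 3 mm above the desk.
- well (a point): centre of the well's ledge, on the stand's axis, 12 mm above the desk
- mug: small cream mug, 62 x 89 x 52 mm high, a bystander; origin under its centre
- sticky_block: block of sticky notes, 76 x 77 x 18 mm, a bystander; origin under its centre
- eraser: eraser in a dark sleeve, 21 x 44 x 13 mm, a bystander; origin under its centre
- marker_grey: grey marker lying on its side, 132 mm long and 18 mm thick, a bystander; origin under its centre
Mind the look-alikes: they are no part of the job. Leave any pink or red look-alike of the pen_stand alone.

How it is judged:
By the outcome, as a careful person would: the job done as asked, in the order asked, and still so for the second after the job is handed in, with the robot touching nothing.
It also fails if it takes over 72 s, if anything falls off the work surface, if the arm or the gripper's body presses on something with over 40 N, if the wrist force passes 120 N, or if a joint passes its speed limit or range.

## Working session

There is one attempt and no reset: what is moved stays moved. The work goes in short steps, Python scripts to look and compute and a shell command to move; the robot and the scene stay as the last step left them, time stands still between calls to the robot, and variables do not carry over. Pictures are saved under pics/ and viewed, about 8 in all and at most 12, crops included, and the job is handed in when it is done.

```bash
ls; mkdir -p pics; python3 - <<'E'
from plant import arm
import cv2,numpy as np
s=arm.state();print({k:np.round(v,3).tolist() for k,v in s.items()}, arm.tip_reach)
for n in("scene","top"):
    p,d=arm.snapshot(n);cv2.imwrite(f"pics/{n}.png",p[:,:,::-1]);np.savez(f"pics/{n}.npz",p=p,d=d)
    print(n,arm.camera_model(n))
print(arm.camera_model("wrist"))
E
```

```text
pics
{'clock': 0.0, 'joint_positions': [-1.168, 0.469, -0.049, 1.534, 0.024, 1.141, -0.082], 'qvel': [0.001, -0.001, -0.0, -0.0, 0.0, -0.0, -0.0], 'joint_torque': [0.001, -50.799, -0.08, -23.614, -0.061, 0.038, 0.0], 'ee_pos': [282.248, 612.543, 232.491], 'eef_rot': [0.001, 0.842, 0.539, -0.001], 'ft_force': [-0.28, 0.304, 0.346], 'moment': [0.002, 0.038, -0.015], 'finger_gap': 86.912} 11.0
scene {'fx': 389.6773033087324, 'fy': 389.6773033087324, 'cx': 280.9555880269419, 'cy': 208.66611766806813, 'R': array([[ 0.7273756 , -0.68620908, -0.00646854],
       [-0.51672106, -0.5414683 , -0.66318281],
       [ 0.45157955,  0.48572542, -0.74842951]]), 't': array([-421.99914096,  295.41341181,  835.33757521])}
top {'fx': 481.58442818688604, 'fy': 481.58442818688604, 'cx': 276.9363424910232, 'cy': 207.3693186832042, 'R': array([[-0.07219929, -0.99736467, -0.00713966],
       [-0.96895777,  0.07183633, -0.23655948],
       [ 0.23644896, -0.01016139, -0.97159078]]), 't': array([ -27.56409445,  539.41394621, 1148.96029164])}
{'fx': 370.7236000383909, 'fy': 370.7236000383909, 'cx': 283.19568034989675, 'cy': 207.59824798027404, 'hand_eye': array([[ 9.99999745e-01, -4.60062310e-04, -5.45725178e-04,
        -5.68331482e-01],
       [ 5.81279199e-04,  9.68610485e-01,  2.48582764e-01,
        -6.74131969e+01],
       [ 4.14231569e-04, -2.48583018e-01,  9.68610506e-01,
        -1.52008628e+02],
       [ 0.00000000e+00,  0.00000000e+00,  0.00000000e+00,
         1.00000000e+00]])}
```

View pics/scene.png

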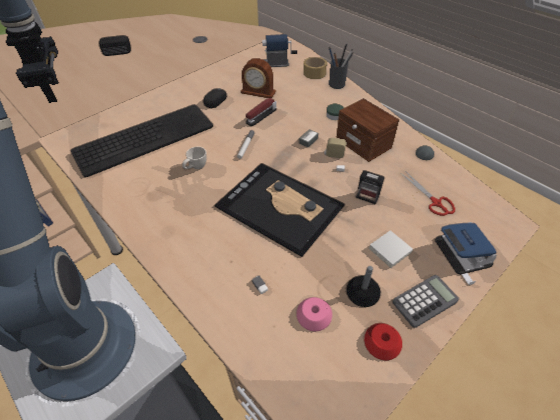

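View pics/top.png

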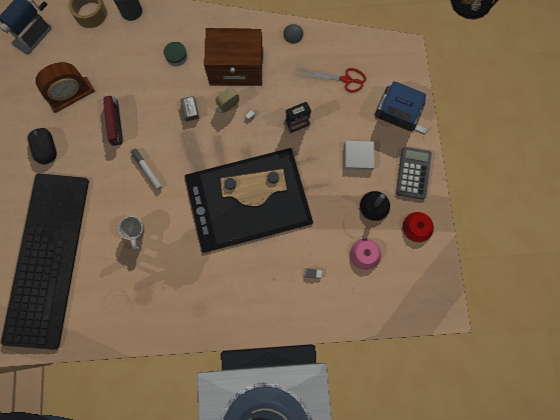

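The pen stands in the black stand at top (375,206). Its look-alikes are the pink stand (366,253), the red one (418,227) and the grey marker at (146,168), and I leave all three alone. The template is the wood at (253,188) on the tablet.

```bash
cat > h.py <<'E'
import numpy as np,cv2
from plant import arm
from scipy.spatial.transform import Rotation as Ro
def pose(s): q=s["eef_rot"];return Ro.from_quat([q[1],q[2],q[3],q[0]]).as_matrix(),np.array(s["ee_pos"])
def cam(name,s=None):
    m=arm.camera_model(name)
    K=np.array([[m["fx"],0,m["cx"]],[0,m["fy"],m["cy"]],[0,0,1]])
    if name=="wrist":
        R,p=pose(s);H=np.array(m["hand_eye"]);Rc=R@H[:3,:3];c=R@H[:3,3]+p
        return K,Rc,c
    R=np.array(m["R"]);return K,R.T,-R.T@np.array(m["t"])
def ray(C,uv,z):
    K,Rc,c=C;uv=np.atleast_2d(uv).astype(float)
    d=(Rc@np.linalg.inv(K)@np.c_[uv,np.ones(len(uv))].T).T
    return (c+d*((z-c[2])/d[:,2])[:,None])
def proj(C,X):
    K,Rc,c=C;q=(K@Rc.T@(np.atleast_2d(X)-c).T).T;return q[:,:2]/q[:,2:]
E
python3 - <<'E'
from h import *
f=np.load("pics/top.npz");p=f["p"];d=f["d"];C=cam("top")
hsv=cv2.cvtColor(p,cv2.COLOR_RGB2HSV)
# tablet: dark blob around
g=p.max(2)
roi=np.zeros_like(g);roi[140:255,180:318]=1
m=((g<70)&(roi>0)).astype(np.uint8)
m=cv2.morphologyEx(m,cv2.MORPH_CLOSE,np.ones((5,5)))
c=max(cv2.findContours(m,0,2)[0],key=cv2.contourArea);c=cv2.convexHull(c)
w=ray(C,c[:,0],9)[:,:2].astype(np.float32);print("tablet",cv2.minAreaRect(w))
h=(hsv[:,:,1]>70)&(p.max(2)>85)
roi[:]=0;roi[165:212,215:292]=1
m=(h&(roi>0)).astype(np.uint8);m=cv2.morphologyEx(m,cv2.MORPH_CLOSE,np.ones((7,7)))
c=max(cv2.findContours(m,0,2)[0],key=cv2.contourArea)
w=ray(C,c[:,0],13)[:,:2].astype(np.float32);print("templ",cv2.contourArea(c),cv2.minAreaRect(w))
R=cv2.boxPoints(cv2.minAreaRect(w));print(R)
# stand black
roi[:]=0;roi[180:230,350:400]=1
m=((g<60)&(roi>0)).astype(np.uint8)
c=max(cv2.findContours(m,0,2)[0],key=cv2.contourArea);print(cv2.boundingRect(c),cv2.fitEllipse(c))
print("stand",ray(C,[cv2.fitEllipse(c)[0]],5))
cr=p[150:270,320:450];a=cv2.resize(cr[:,:,::-1],None,fx=4,fy=4)
b=cv2.resize(p[140:260,180:325][:,:,::-1],None,fx=4,fy=4)
f=np.load("pics/scene.npz");e=cv2.resize(f["p"][255:315,340:400][:,:,::-1],None,fx=4,fy=4)
im=np.zeros((600,800,3),np.uint8);im[:480,:400]=a[:,60:460];im[:240,400:640]=e
cv2.imwrite("pics/c1.png",im)
E
```

```text
tablet ((578.9569091796875, 8.127899169921875), (220.45416259765625, 302.39251708984375), 10.889541625976562)
templ 1563.0 ((602.9193725585938, -9.403717041015625), (89.73700714111328, 171.47848510742188), 4.673618793487549)
[[551.21405   72.39458 ]
 [565.1861   -98.51375 ]
 [654.6247   -91.20201 ]
 [640.65265   79.706314]]
(359, 191, 31, 30) ((374.1185607910156, 206.1255645751953), (28.153295516967773, 29.70387077331543), 123.27041625976562)
stand [[ 534.8393837  -324.12956195    5.        ]]
```

View pics/c1.png

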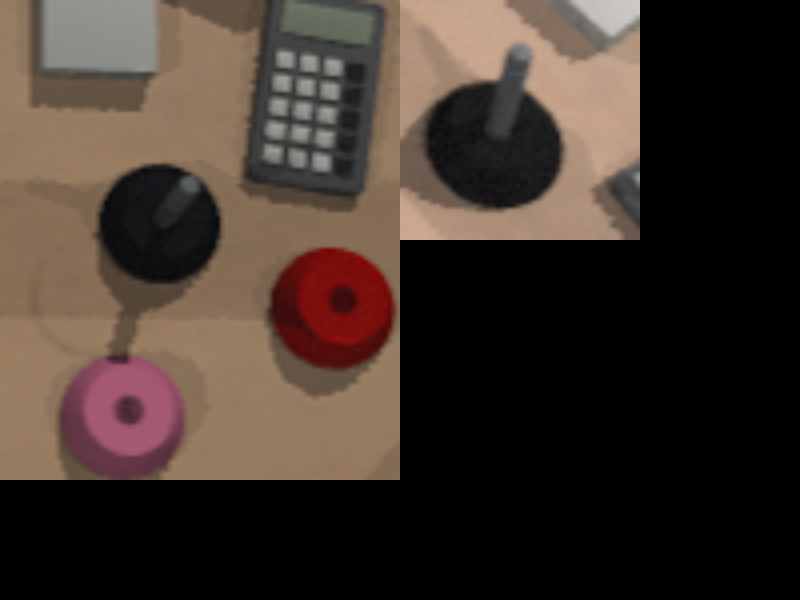

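```bash
for i in 1; do
python3 -m jog '[[8.7,-14.5,18.1,0,0],[8.7,-14.5,18.1,0,0],[8.7,-14.5,18.1,0,0],[8.7,-14.5,18.1,0,0],[8.7,-14.5,18.1,0,0]]' >/dev/null
python3 -m jog '[[8.7,-14.5,18.1,0,0],[8.7,-14.5,18.1,0,0],[8.7,-14.5,18.1,0,0],[8.7,-14.5,18.1,0,0],[8.7,-14.5,18.1,0,0]]' 
python3 -m jog '[[8.7,-14.5,18.1,5,0.15],[8.7,-14.5,18.1,9,0.3],[8.7,-14.5,18.1,11,0.45],[8.7,-14.5,18.1,11,0.6],[8.7,-14.5,18.1,11,0.74]]' 
python3 -m jog '[[8.7,0,0,1.3,0.15],[8.7,0,0,1.3,0.32],[8.7,0,0,1.3,0.32],[8.7,0,0,1.3,0.32]]' 
done; python3 - <<'E'
from h import *
import pickle
s=arm.state();p,d=arm.snapshot("wrist");C=cam("wrist",s)
print(s["clock"],s["ee_pos"],s["ft_force"],pose(s)[0].round(4).tolist(),np.round(s["joint_positions"],2))
pickle.dump((p,d,C,s),open("pics/w1.pkl","wb"));cv2.imwrite("pics/w1.png",p[:,:,::-1])
E
```

```text
clock: 1.1
ee_pos: [491.1, 193.8, 233.4]
eef_rot: [0.001, 0.843, 0.537, -0.0]
ft_force: [1.0, 1.3, 0.1]
finger_gap: 86.9
clock: 1.6
ee_pos: [590.6, -4.1, 126.8]
eef_rot: [-0.0, 0.981, 0.195, 0.0]
ft_force: [1.7, 0.5, 0.8]
finger_gap: 87.2
clock: 2.0
ee_pos: [590.2, -2.2, 114.7]
eef_rot: [0.0, 0.999, 0.041, -0.0]
ft_force: [0.4, -0.1, 0.6]
finger_gap: 87.1
2.0 [590.20455964  -2.19455344 114.70677324] [ 0.44198014 -0.08803206  0.56998807] [[0.9966, 0.0821, -0.0003], [0.0821, -0.9966, -0.0001], [-0.0003, 0.0, -1.0]] [-0.37  0.48  0.41  1.87 -0.25  0.84  0.24]
```

View pics/w1.png

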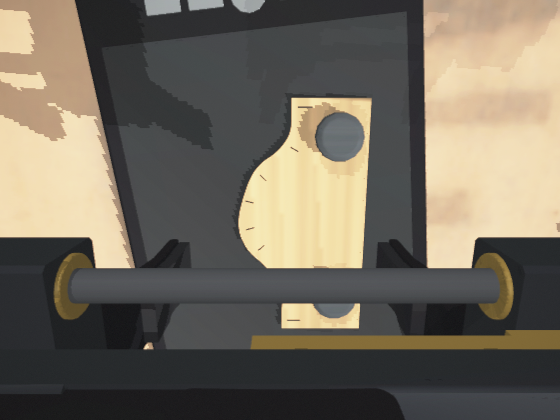

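```bash

python3 -m jog '[[8.7,0,4,0,0],[8.7,0,5.8,0,0],[8.7,0,5.8,0,0],[8.7,0,5.8,0,0],[8.7,0,5.8,0,0]]' >/dev/null
cat > edge.py <<'E'
from h import *
import pickle
p,d,C,s=pickle.load(open("pics/w2.pkl","rb"))
hsv=cv2.cvtColor(p,cv2.COLOR_RGB2HSV)
m=((p[:,:,0].astype(int)-p[:,:,2]>25)&(p[:,:,0]>90)).astype(np.uint8);m[262:]=0;m[:, :150]=0;m[:,400:]=0
m=cv2.morphologyEx(m,cv2.MORPH_CLOSE,np.ones((5,5)))
c=max(cv2.findContours(m,0,cv2.CHAIN_APPROX_NONE)[0],key=cv2.contourArea);print(cv2.contourArea(c),cv2.boundingRect(c))
a,b=cv2.moments(c),0
w=ray(C,c[:,0],13.)[:,:2]
r=cv2.minAreaRect(w.astype(np.float32));print(r)
E
python3 - <<'E'
from h import *
import pickle
s=arm.state();p,d=arm.snapshot("wrist");C=cam("wrist",s)
print(s["clock"],s["ee_pos"],s["ft_force"])
pickle.dump((p,d,C,s),open("pics/w2.pkl","wb"));cv2.imwrite("pics/w2.png",p[:,:,::-1])
E
python3 edge.py
```

```text
2.55 [594.91250769 -58.47337875 114.8814534 ] [-0.05974957  0.77434089  0.10585406]
26938.5 (235, 0, 142, 260)
((603.3673095703125, -8.900093078613281), (90.56356811523438, 171.46885681152344), 4.6973137855529785)
```

View pics/w2.png

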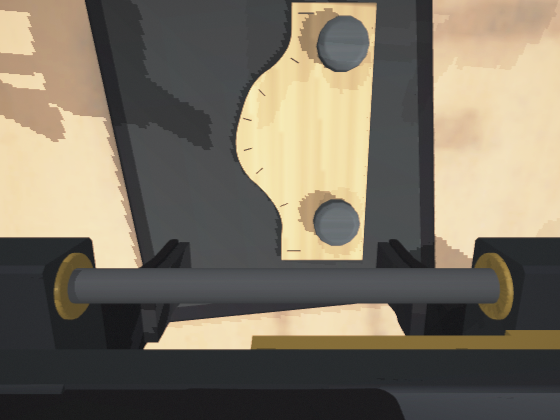

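```bash
cat >> edge.py <<'E'
yaw=np.deg2rad(r[2] if r[2]<45 else r[2]-90);Rt=lambda y:np.array([[np.cos(y),-np.sin(y)],[np.sin(y),np.cos(y)]])
# refine yaw by back edge
t=(w-np.array(r[0]))@Rt(yaw)
k=(t[:,0]>35)&(abs(t[:,1])<70)
f=np.polyfit(t[k,1],t[k,0],1);print("back slope",f);yaw-=np.arctan(f[0])
t=w@Rt(yaw);k=(abs((t-np.array(r[0])@Rt(yaw))[:,1])<70)&((t-np.array(r[0])@Rt(yaw))[:,0]>35)
xb=np.median(t[k,0]);print("xb",xb,"y",np.percentile(t[:,1],[0,1,99,100]))
o=np.array([xb-45,(t[:,1].min()+90+t[:,1].max()-80)/2]);print("yaw",np.rad2deg(yaw),"origin",o@Rt(yaw).T)
O=o@Rt(yaw).T
# rectified, 4 px/mm : u -> -y (right), v -> x from -70
S=4
def T2px(q): 
    W=np.asarray(q)@Rt(yaw).T+O; return proj(C,np.c_[W,np.full(len(W),13.)])
src=np.array([[-70,100],[-70,-100],[20,-100],[20,100]],float)
dst=np.array([[(100-y)*S,(x+70)*S] for x,y in src],np.float32)
Hm=cv2.getPerspectiveTransform(T2px(src).astype(np.float32),dst)
rec=cv2.warpPerspective(p,Hm,(200*S,90*S),flags=cv2.INTER_CUBIC)
v=rec[:,:,0].astype(float);v=cv2.GaussianBlur(v,(0,0),2)
th=110
E=[]
for u in range(int(20*S)+4,int(190*S)-4,2):
    col=v[:,u]; 
    j=np.where((col[1:]>=th)&(col[:-1]<th))[0]
    if len(j)==0: continue
    j=j[0]
    E.append((-70+(j+(th-col[j])/(col[j+1]-col[j])+.0)/S,100-u/S))
E=np.array(E)
for a in range(80,-91,-10): print(a,np.round(np.interp(-a,-E[:,1],E[:,0]),2),end="; ")
np.savez("edge.npz",E=E,yaw=yaw,O=O)
def nom(y):
    if y>65:return -7.5
    if y>39: return -37.5+np.sqrt(max(0,900-(y-65)**2))
    if y>-31.8:return -np.sqrt(2025-y*y)
    if y>-74.2:return -74.2+np.sqrt(3600-(y+74.2)**2)
    return -14.3
print();print([(int(a),round(float(np.interp(-a,-E[:,1],E[:,0])-nom(a)),1)) for a in range(78,-90,-6)])
im=rec[:,:,::-1].copy()
for x,y in E[::6]: cv2.circle(im,(int((100-y)*S),int((x+70)*S)),1,(0,0,255),-1)
for x,y in [(-7.5,74),(-11.5,50),(-31.8,31.8),(-43.5,11.6),(-43.5,-11.6),(-34.5,-28.9),(-18.8,-51.3),(-14.3,-83)]:cv2.circle(im,(int((100-y)*S),int((x+70)*S)),4,(255,0,0),1)
cv2.imwrite("pics/rec.png",im)
E
python3 edge.py
```

```text
26938.5 (235, 0, 142, 260)
((603.3673095703125, -8.900093078613281), (90.56356811523438, 171.46885681152344), 4.6973137855529785)
back slope [4.23572289e-04 4.49410536e+01]
xb 645.5764396459 y [-143.74192932 -143.74134269   27.70401952   27.70476946]
yaw 4.673044882540988 origin [602.89942231  -3.91359897]
80 -7.76; 70 -7.93; 60 -8.23; 50 -12.72; 40 -23.58; 30 -33.83; 20 -38.77; 10 -42.11; 0 -44.74; -10 -45.15; -20 -42.92; -30 -36.87; -40 -26.73; -50 -19.15; -60 -14.72; -70 -14.43; -80 -14.67; -90 -14.81; 
[(78, -0.4), (72, -0.4), (66, -0.4), (60, -0.3), (54, -0.6), (48, -1.5), (42, -2.4), (36, -1.7), (30, -0.3), (24, 1.0), (18, 1.7), (12, 1.8), (6, 1.3), (0, 0.3), (-6, -0.7), (-12, -1.8), (-18, -2.4), (-24, -2.8), (-30, -3.3), (-36, -2.7), (-42, -1.4), (-48, -0.3), (-54, 0.8), (-60, 1.2), (-66, 0.7), (-72, -0.4), (-78, -0.4), (-84, -0.4)]
```

View pics/rec.png

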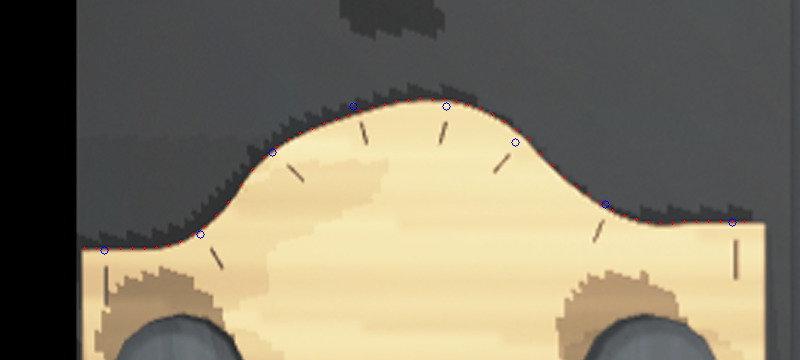

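```bash

python3 -m jog '[[8.7,-1,4,-3,0],[8.7,-3,9,-6,0],[8.7,-5,14,-7.5,0],[8.7,-7,19,-7.5,0],[8.7,-8.3,24,-7.5,0]]' >/dev/null
python3 -m jog '[[8.7,0,4,0,0],[8.7,0,4,0,0],[8.7,0,4,0,0],[8.7,0,4,0,0]]' >/dev/null
python3 - <<'E'
from h import *
import pickle
Ct=cam("top");print("top pen",ray(Ct,[[382.5,196.2]],103))
s=arm.state();p,d=arm.snapshot("wrist");C=cam("wrist",s)
print(s["clock"],s["ee_pos"],s["ft_force"])
pickle.dump((p,d,C,s),open("pics/w3.pkl","wb"));cv2.imwrite("pics/w3.png",p[:,:,::-1])
E
```

```text
top pen [[ 535.5793735  -326.22992768  103.        ]]
3.5 [ 539.85661572 -321.26447497  188.83741781] [0.15756978 0.1477291  0.38283908]
```

View pics/w3.png

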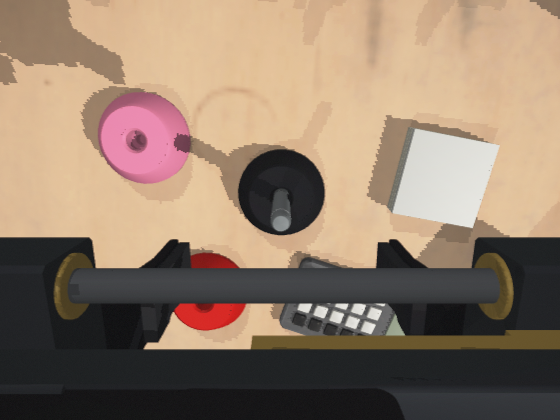

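```bash
python3 - <<'E'
from h import *
import pickle
p,d,C,s=pickle.load(open("pics/w3.pkl","rb"))
g=p.max(2);roi=np.zeros_like(g);roi[140:240,230:335]=1
m=((g<60)&(roi>0)).astype(np.uint8)
c=max(cv2.findContours(m,0,1)[0],key=cv2.contourArea);h=cv2.convexHull(c)
w=ray(C,h[:,0],0)[:,:2];print(cv2.minEnclosingCircle(w.astype(np.float32)))
m=((g>75)&(g<190)&(roi>0)).astype(np.uint8);m[:,:268]=0;m[:,296:]=0;m[:180]=0;m[240:]=0
sub=(p.astype(int).max(2)-p.astype(int).min(2)<30)&(m>0)
# depth-based top
zt=(d>0)&(roi>0)
ys,xs=np.nonzero(zt)
K,Rc,c0=C
X=((Rc@(np.linalg.inv(K)@np.c_[xs,ys,np.ones(len(xs))].T*d[ys,xs])).T+c0)
k=(X[:,2]>85);print("top pts",k.sum(),X[k].mean(0),X[k].max(0),X[k].min(0))
k=(X[:,2]>98);print("top pts",k.sum(),X[k].mean(0),(X[k].max(0)+X[k].min(0))/2)
print(c0)
k=(X[:,2]>21)&(X[:,2]<30);Y=X[k];print("rim",len(Y),cv2.minEnclosingCircle(Y[:,:2].astype(np.float32)))
k=(X[:,2]>40)&(X[:,2]<95);Y=X[k];print("barrel",len(Y),Y.mean(0),np.polyfit(Y[:,2],Y[:,0],1),np.polyfit(Y[:,2],Y[:,1],1))
E
```

```text
((537.6546630859375, -327.5390319824219), 40.83297348022461)
top pts 400 [ 538.08433928 -323.91481129   99.83139537] [ 544.81707144 -318.85142048  104.91575232] [ 531.3287498  -331.35592732   85.15234045]
top pts 302 [ 538.1782169  -324.95393286  102.27343485] [ 538.19951731 -325.25320774  101.46442765]
[ 534.30571534 -254.73487863  340.96864021]
rim 3445 ((538.1528930664062, -325.6186828613281), 33.16452407836914)
barrel 303 [ 538.18153008 -320.59853618   69.65465284] [-1.54274948e-02  5.39256127e+02] [ 4.79630157e-03 -3.20932621e+02]
```

```bash

python3 -m jog '[[8.7,0,0,4,0],[8.7,0,0,4,0],[8.7,0,0,4,0]]'
```

```text
clock: 3.85
ee_pos: [539.2, -322.1, 149.0]
eef_rot: [-0.001, 0.999, 0.041, -0.001]
ft_force: [0.8, -1.2, 1.0]
finger_gap: 87.1
```

```bash

python3 -m jog '[[8.7,-0.13,0.41,0,0],[6,-0.13,0.41,4,0],[6,-0.13,0.41,8,0],[6,-0.13,0.41,10.2,0],[6,-0.13,0.41,10.2,0]]'
python3 -m jog '[[1,0,0,0,0],[1,0,0,0,0],[1,0,0,0,0],[1,0,0,0,0],[1,0,0,0,0]]' 45
python3 -m jog '[[1,0,0,0,0],[1,0,0,0,0],[1,0,0,0,0]]'
```

```text
clock: 4.35
ee_pos: [536.8, -327.1, 45.4]
eef_rot: [-0.001, 0.999, 0.04, -0.002]
ft_force: [-0.2, -0.8, 0.7]
finger_gap: 64.3
clock: 4.85
ee_pos: [538.4, -328.0, 48.0]
eef_rot: [0.0, 0.999, 0.04, 0.001]
ft_force: [-0.0, 0.3, 0.1]
finger_gap: 27.7
clock: 5.15
ee_pos: [538.1, -327.9, 47.4]
eef_rot: [-0.0, 0.999, 0.04, 0.0]
ft_force: [-0.5, 0.5, 0.8]
finger_gap: 13.1
```

```bash

python3 -m jog '[[1,0,0,-2,0],[1,0,0,-5,0],[1,0,0,-8,0],[1,0,0,-8,0],[1,0,0,-8,0]]'
python3 - <<'E'
from h import *
import pickle
s=arm.state();p,d=arm.snapshot("wrist");C=cam("wrist",s)
print(s["clock"],s["ee_pos"],s["ft_force"],s["finger_gap"])
pickle.dump((p,d,C,s),open("pics/w4.pkl","wb"))
cv2.imwrite("pics/w4.png",cv2.resize(p[170:310,200:370][:,:,::-1],None,fx=4,fy=4))
E
```

```text
clock: 5.65
ee_pos: [538.2, -327.9, 127.6]
eef_rot: [0.0, 0.999, 0.04, 0.0]
ft_force: [0.2, 0.0, -0.4]
finger_gap: 13.1
5.65 [ 538.15504969 -327.88657493  127.62271122] [ 0.18460309  0.00804892 -0.41590297] 13.106342456056
```

View pics/w4.png

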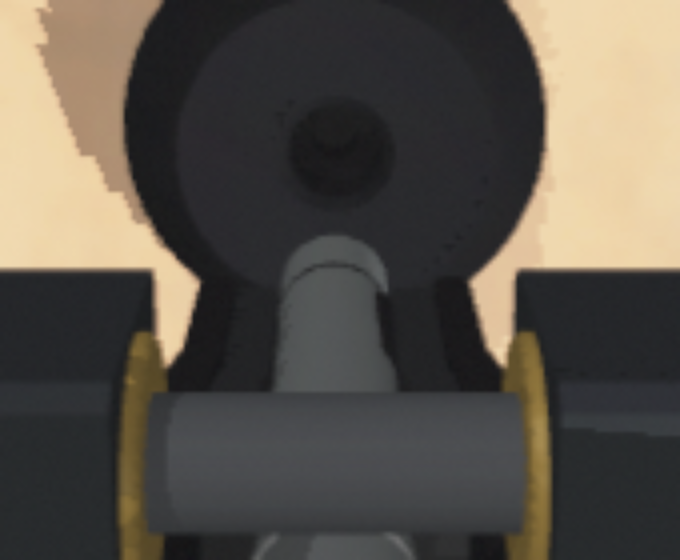

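```bash

python3 -m jog '[[1,1,-4,0,0],[1,2,-8.8,0,0],[1,3,-13.6,0,0],[1,4,-18.4,0,0],[1,4.8,-23,0,0]]'
python3 -m jog '[[1,1,-4,0,0],[1,2,-8,0,0],[1,2.9,-12,0,0],[1,2.9,-16.07,2,0],[1,2.9,-16.07,5,0]]'
python3 -m jog '[[1,0,0,1.3,0],[1,0,0,1.3,0],[1,0,0,1.3,0],[1,0,0,1.3,0]]'
python3 -m jog '[[1,0,0,0,0]]'
cat >> h.py <<'E'
def tip(n=None):
    f=np.load("edge.npz");s=arm.state();R,p=pose(s);t=p+R@[0,-0.9,44.4]
    y=float(f["yaw"]);Q=np.array([[np.cos(y),-np.sin(y)],[np.sin(y),np.cos(y)]])
    F=np.r_[Q.T@np.array(s["ft_force"])[:2],s["ft_force"][2]]
    q=Q.T@(t[:2]-f["O"]);print("t",round(s["clock"],2),"tip",q.round(2),"z",round(t[2],2),"F",F.round(2),"rot",np.round(R[2],4))
E
python3 -c "from h import *;tip()"
```

```text
clock: 6.2
ee_pos: [566.9, -92.3, 125.7]
eef_rot: [-0.0, 0.999, 0.04, -0.001]
ft_force: [0.8, 0.8, -0.3]
finger_gap: 13.0
clock: 6.7
ee_pos: [583.9, 76.5, 76.2]
eef_rot: [-0.002, 0.999, 0.045, 0.0]
ft_force: [-0.1, 1.0, -0.9]
finger_gap: 12.9
clock: 7.1
ee_pos: [584.9, 66.2, 65.4]
eef_rot: [0.0, 0.999, 0.038, 0.001]
ft_force: [0.6, 0.0, 0.7]
finger_gap: 13.0
clock: 7.2
ee_pos: [584.8, 66.8, 65.5]
eef_rot: [-0.0, 0.999, 0.039, 0.001]
ft_force: [0.2, 0.1, -0.3]
finger_gap: 12.9
t 7.2 tip [-12.16  72.88] z 21.08 F [ 0.22  0.04 -0.31] rot [ 2.1e-03 -3.0e-04 -1.0e+00]
```

```bash

python3 -m jog '[[1,-0.3,-0.1,0.5,0],[1,-0.3,-0.1,0.95,0],[1,-0.3,-0.1,0.95,0],[1,-0.3,-0.1,0.95,0]]' >/dev/null;python3 -c "from h import *;tip()"
for i in 1 2; do python3 -m jog '[[1,0,0,0,0]]'>/dev/null;python3 -c "from h import *;tip()"; done
```

```text
t 7.6 tip [-16.19  74.84] z 10.2 F [-0.45 -0.23 -0.67] rot [-4.e-04 -0.e+00 -1.e+00]
t 7.7 tip [-15.89  74.81] z 10.45 F [-0.34  0.54 -0.15] rot [ 2.e-04 -1.e-04 -1.e+00]
t 7.8 tip [-15.86  74.79] z 10.5 F [-0.37 -0.21 -0.87] rot [ 3.e-04 -1.e-04 -1.e+00]
```

```bash
T='from h import *;tip()'
python3 -m jog '[[1,0.15,0.05,0,0],[1,0.3,0.05,0,0],[1,0.3,0.05,0,0]]' >/dev/null;python3 -c "$T"
python3 -m jog '[[1,0.1,0,0,0],[1,0.1,0,0,0]]'>/dev/null;python3 -c "$T"
python3 -m jog '[[1,0.1,0,0,0],[1,0.1,0,0,0]]'>/dev/null;python3 -c "$T"
```

```text
t 8.1 tip [-12.6   74.27] z 10.5 F [ 0.51  0.18 -0.12] rot [ 5.e-04 -1.e-04 -1.e+00]
t 8.3 tip [-11.88  74.25] z 10.4 F [ 0.43 -0.25 -1.19] rot [ 1.e-04 -0.e+00 -1.e+00]
t 8.5 tip [-10.93  74.27] z 10.41 F [-0.55  0.93  0.15] rot [ 1.e-04 -1.e-04 -1.e+00]
```

```bash
T='from h import *;tip()'
python3 -m jog '[[1,0.05,0,0,0],[1,0.05,0,0,0]]'>/dev/null;python3 -c "$T"
python3 -m jog '[[1,0.05,0,0,0],[1,0.05,0,0,0]]'>/dev/null;python3 -c "$T"
```

```text
t 8.7 tip [-10.48  74.28] z 10.39 F [-0.33  0.19 -0.7 ] rot [ 0.e+00 -1.e-04 -1.e+00]
t 8.9 tip [-10.09  74.25] z 10.39 F [ 1.03 -0.73 -0.1 ] rot [-2.e-04 -1.e-04 -1.e+00]
```

```bash
T='from h import *;tip()'
python3 -m jog '[[1,0.05,0,0,0],[1,0.05,0,0,0]]'>/dev/null;python3 -c "$T"
python3 -m jog '[[1,0.05,0,0,0],[1,0.05,0,0,0]]'>/dev/null;python3 -c "$T"
```

```text
t 9.1 tip [-9.86 74.27] z 10.31 F [-0.72  0.43 -1.28] rot [-7.e-04 -1.e-04 -1.e+00]
t 9.3 tip [-9.67 74.29] z 10.22 F [-2.25  0.02  0.21] rot [-1.4e-03 -1.0e-04 -1.0e+00]
```

```bash
T='from h import *;tip()'
python3 -m jog '[[1,-0.16,0,0,0],[1,-0.16,0,0,0]]'>/dev/null;python3 -c "$T"
python3 -m jog '[[1,0,0,0.1,0],[1,0,0,0.1,0]]'>/dev/null;python3 -c "$T"
python3 -m jog '[[1,0,0,0.1,0],[1,0,0,0.1,0]]'>/dev/null;python3 -c "$T"
python3 -m jog '[[1,0,0,0.05,0],[1,0,0,0.05,0]]'>/dev/null;python3 -c "$T"
```

```text
t 9.5 tip [-10.31  74.28] z 10.52 F [-0.62 -0.54 -0.74] rot [ 0.001 -0.    -1.   ]
t 9.7 tip [-10.4   74.31] z 9.4 F [ 0.14 -0.25 -1.21] rot [ 5.e-04 -1.e-04 -1.e+00]
t 9.9 tip [-10.32  74.29] z 8.42 F [0.15 0.01 1.2 ] rot [ 6.e-04 -1.e-04 -1.e+00]
t 10.1 tip [-10.36  74.26] z 8.0 F [-0.04  0.74  0.79] rot [ 5.e-04 -1.e-04 -1.e+00]
```

```bash
T='from h import *;tip()'
python3 -m jog '[[1,0,0,0.08,0],[1,0,0,0.08,0]]'>/dev/null;python3 -c "$T"
cat > path.py <<'E'
from h import *
from scipy.interpolate import UnivariateSpline as US
f=np.load("edge.npz");E=f["E"]
k=np.r_[True,np.linalg.norm(np.diff(E,axis=0),axis=1)<3];E=E[k]
s=np.r_[0,np.cumsum(np.linalg.norm(np.diff(E,axis=0),axis=1))]
fx=US(s,E[:,0],s=len(s)*0.06**2);fy=US(s,E[:,1],s=len(s)*0.06**2)
def nrm(a):
    t=np.array([fx(a,1),fy(a,1)]);t/=np.linalg.norm(t,axis=0);return t,np.array([t[1],-t[0]])
ss=np.arange(0,s[-1],0.1);t,n=nrm(ss);P=np.c_[fx(ss),fy(ss)]+2.4*n.T
# arclength of centre path
u=np.r_[0,np.cumsum(np.linalg.norm(np.diff(P,axis=0),axis=1))]
i0=np.argmin(abs(P[:,1]-74.0));u-=u[i0]
iend=np.argmin(abs(P[:,1]+83.0))
def at(a): 
    i=np.searchsorted(u,a);return P[i],n[:,i],t[:,i]
def near(q): 
    i=np.argmin(np.linalg.norm(P-q,axis=1));return u[i],n[:,i],t[:,i],P[i]
E
cat > nx.py <<'E'
# nx.py cx cy u0 delta ncalls [step lag]: print state and next rows
import sys;from path import *
cx,cy,u0,de=map(float,sys.argv[1:5]);N=int(sys.argv[5]);st=float(sys.argv[6]) if len(sys.argv)>6 else 1.5
lag=float(sys.argv[7]) if len(sys.argv)>7 else 0
c=np.array([cx,cy])
for j in range(N):
    rows=[]
    for i in range(1,6):
        a=u0+st*(j*5+i);q,nn,tt=at(a-lag);w=q-de*nn+lag*tt
        D=np.round((w-c)/10,2);rows.append([1,D[0],-D[1],0,0])
    c=c+D*10
    print("u",round(a,1),"end?",w.round(1),str([[float(v) for v in r] for r in rows]).replace(".0,",",").replace(".0]","]").replace(" ",""),"cmd",c.round(1))
E
cat >> h.py <<'E'
def fb():
    import path
    s=arm.state();f=np.load("edge.npz");R,p=pose(s);tt=p+R@[0,-0.9,44.4];y=float(f["yaw"]);Q=np.array([[np.cos(y),-np.sin(y)],[np.sin(y),np.cos(y)]])
    F=Q.T@np.array(s["ft_force"])[:2];q=Q.T@(tt[:2]-f["O"]);u,n,t,P=path.near(q)
    print("t",round(s["clock"],2),"q",q.round(1),"u",round(u,1),"gap",round(float((q-P)@n),2),"Fn",round(float(F@n),1),"Ft",round(float(F@t),1),"Fz",round(s["ft_force"][2],1),"z",round(tt[2],2))
E
python3 -c "
from path import *
print('len',u[iend],P[iend])
for a in range(0,int(u[iend]),12): print(a,at(a)[0].round(1),np.rad2deg(np.arctan2(at(a)[1][1],-at(a)[1][0])).round(0),end=' ')
"; python3 -c "from h import *;fb()"
```

```text
t 10.3 tip [-10.34  74.29] z 7.21 F [ 0.5  -0.16  2.03] rot [ 6.e-04 -1.e-04 -1.e+00]
len 179.25096016050617 [-17.0757448  -82.95914912]
0 [-10.4  74. ] -0.0 12 [-10.5  62. ] 6.0 24 [-14.8  51. ] 37.0 36 [-23.7  43. ] 54.0 48 [-32.8  35.1] 41.0 60 [-39.2  25.1] 25.0 72 [-43.4  13.9] 18.0 84 [-46.6   2.3] 11.0 96 [-47.6  -9.6] -3.0 108 [-45.  -21.2] -23.0 120 [-38.7 -31.4] -41.0 132 [-30.2 -39.9] -44.0 144 [-22.6 -49.1] -35.0 156 [-17.3 -59.8] -14.0 168 [-16.8 -71.8] 4.0 t 10.3 q [-10.3  74.3] u -0.2 gap -0.03 Fn -0.5 Ft 0.2 Fz 2.0 z 7.21
```

```bash
T='from h import *;fb()'
python3 -m jog '[[1,0.06,0,0,0],[1,0.12,0,0,0],[1,0.16,0,0,0],[1,0.16,0,0,0]]'>/dev/null;python3 -c "$T"
python3 -m jog '[[1,0.03,0,0,0],[1,0.06,0,0,0],[1,0.06,0,0,0]]'>/dev/null;python3 -c "$T"
python3 -m jog '[[1,0,0,0,0]]'>/dev/null;python3 -c "$T"; python3 nx.py -8.2 74.3 0 2.3 3
```

```text
t 10.7 q [-10.   74.3] u -0.2 gap -0.37 Fn 2.0 Ft 0.3 Fz 1.1 z 6.79
t 11.0 q [-9.7 74.3] u -0.2 gap -0.68 Fn 4.4 Ft 0.3 Fz 1.1 z 6.68
t 11.1 q [-9.7 74.3] u -0.2 gap -0.69 Fn 5.5 Ft 0.1 Fz 1.6 z 6.7
u 7.5 end? [-8.  66.5] [[1,0.01,0.17,0,0],[1,0.02,0.33,0,0],[1,0.02,0.48,0,0],[1,0.02,0.63,0,0],[1,0.02,0.78,0,0]] cmd [-8.  66.5]
u 15.0 end? [-8.7 58.6] [[1,0,0.15,0,0],[1,-0,0.31,0,0],[1,-0.02,0.47,0,0],[1,-0.04,0.64,0,0],[1,-0.07,0.79,0,0]] cmd [-8.7 58.6]
u 22.5 end? [-12.  51.] [[1,-0.04,0.16,0,0],[1,-0.1,0.32,0,0],[1,-0.17,0.48,0,0],[1,-0.25,0.63,0,0],[1,-0.33,0.76,0,0]] cmd [-12.  51.]
```

```bash
T='from h import *;fb()'
python3 -m jog '[[1,-0.01,0.15,-0.03,0],[1,-0.01,0.3,-0.03,0],[1,-0.01,0.45,-0.03,0],[1,-0.01,0.6,-0.03,0],[1,-0.01,0.75,-0.03,0]]'>/dev/null;python3 -c "$T"; python3 nx.py -8.3 66.8 7.3 2.1 2
```

```text
t 11.6 q [-9.5 69.1] u 5.0 gap -0.81 Fn 4.7 Ft -3.9 Fz 1.5 z 7.06
u 14.8 end? [-8.8 58.8] [[1,0.01,0.16,0,0],[1,0.01,0.32,0,0],[1,-0.01,0.48,0,0],[1,-0.02,0.64,0,0],[1,-0.05,0.8,0,0]] cmd [-8.8 58.8]
u 22.3 end? [-12.1  51.2] [[1,-0.05,0.16,0,0],[1,-0.1,0.32,0,0],[1,-0.17,0.47,0,0],[1,-0.24,0.61,0,0],[1,-0.33,0.76,0,0]] cmd [-12.1  51.2]
```

```bash
python3 nx.py -8.3 66.8 7.3 2.0 2 1.5 2.2
```

```text
u 14.8 end? [-8.8 59. ] [[1,0.01,0.16,0,0],[1,0,0.31,0,0],[1,-0.01,0.47,0,0],[1,-0.03,0.63,0,0],[1,-0.05,0.78,0,0]] cmd [-8.8 59. ]
u 22.3 end? [-12.   51.4] [[1,-0.04,0.16,0,0],[1,-0.09,0.31,0,0],[1,-0.16,0.47,0,0],[1,-0.23,0.62,0,0],[1,-0.32,0.76,0,0]] cmd [-12.   51.4]
```

```bash
T='from h import *;fb()'
python3 -m jog '[[1,0.01,0.16,0,0],[1,0,0.31,0,0],[1,-0.01,0.47,0,0],[1,-0.03,0.63,0,0],[1,-0.05,0.78,0,0]]'>/dev/null;python3 -c "$T"; python3 nx.py -8.8 59 14.8 2.0 2 1.5 2.2
```

```text
t 12.1 q [-9.5 61.2] u 12.8 gap -1.01 Fn 3.1 Ft -3.2 Fz 1.4 z 7.17
u 22.3 end? [-12.   51.4] [[1,-0.04,0.16,0,0],[1,-0.09,0.31,0,0],[1,-0.16,0.47,0,0],[1,-0.23,0.62,0,0],[1,-0.32,0.76,0,0]] cmd [-12.   51.4]
u 29.8 end? [-17.3  45.3] [[1,-0.09,0.13,0,0],[1,-0.19,0.26,0,0],[1,-0.3,0.38,0,0],[1,-0.41,0.5,0,0],[1,-0.53,0.61,0,0]] cmd [-17.3  45.3]
```

```bash
T='from h import *;fb()'
python3 -m jog '[[1,-0.01,0.16,0,0],[1,-0.06,0.32,0,0],[1,-0.12,0.49,0,0],[1,-0.19,0.64,0,0],[1,-0.28,0.79,0,0]]'>/dev/null;python3 -c "$T"; python3 nx.py -11.6 51.1 22.3 2.3 2 1.5 2.2
```

```text
t 12.6 q [-11.5  54.3] u 19.5 gap -1.08 Fn 5.6 Ft -4.1 Fz 1.4 z 7.38
u 29.8 end? [-17.1  45.1] [[1,-0.1,0.12,0,0],[1,-0.21,0.25,0,0],[1,-0.31,0.37,0,0],[1,-0.43,0.49,0,0],[1,-0.55,0.6,0,0]] cmd [-17.1  45.1]
u 37.3 end? [-23.4  40.4] [[1,-0.13,0.1,0,0],[1,-0.26,0.2,0,0],[1,-0.38,0.29,0,0],[1,-0.51,0.38,0,0],[1,-0.63,0.47,0,0]] cmd [-23.4  40.4]
```

```bash
T='from h import *;fb()'
python3 -m jog '[[1,-0.13,0.11,0.02,0],[1,-0.24,0.23,0.02,0],[1,-0.34,0.35,0.02,0],[1,-0.46,0.46,0.02,0],[1,-0.57,0.57,0.02,0]]'>/dev/null;python3 -c "$T"; python3 nx.py -17.3 45.4 29.8 2.0 2 1.5 2.6
```

```text
t 13.1 q [-16.  48.] u 27.1 gap -1.1 Fn 4.3 Ft -3.7 Fz 2.3 z 7.61
u 37.3 end? [-23.6  40.6] [[1,-0.12,0.11,0,0],[1,-0.25,0.2,0,0],[1,-0.38,0.3,0,0],[1,-0.5,0.39,0,0],[1,-0.63,0.48,0,0]] cmd [-23.6  40.6]
u 44.8 end? [-29.3  36. ] [[1,-0.12,0.08,0,0],[1,-0.24,0.17,0,0],[1,-0.36,0.27,0,0],[1,-0.46,0.36,0,0],[1,-0.57,0.46,0,0]] cmd [-29.3  36. ]
```

```bash
T='from h import *;fb()'
python3 -m jog '[[1,-0.12,0.11,0,0],[1,-0.25,0.2,0,0],[1,-0.38,0.3,0,0],[1,-0.5,0.39,0,0],[1,-0.63,0.48,0,0]]'>/dev/null;python3 -c "$T"; python3 nx.py -23.6 40.6 37.3 2.0 2 1.5 2.6
```

```text
t 13.6 q [-22.4  41.8] u 35.7 gap -1.71 Fn 4.8 Ft -3.3 Fz 1.1 z 7.62
u 44.8 end? [-29.3  36. ] [[1,-0.12,0.08,0,0],[1,-0.24,0.17,0,0],[1,-0.36,0.27,0,0],[1,-0.46,0.36,0,0],[1,-0.57,0.46,0,0]] cmd [-29.3  36. ]
u 52.3 end? [-33.9  30.6] [[1,-0.1,0.1,0,0],[1,-0.2,0.21,0,0],[1,-0.29,0.32,0,0],[1,-0.38,0.43,0,0],[1,-0.46,0.54,0,0]] cmd [-33.9  30.6]
```

```bash
T='from h import *;fb()'
python3 -m jog '[[1,-0.12,0.08,0.02,0],[1,-0.24,0.17,0.02,0],[1,-0.36,0.27,0.02,0],[1,-0.46,0.36,0.02,0],[1,-0.57,0.46,0.02,0]]'>/dev/null;python3 -c "$T"; python3 nx.py -29.3 36 44.8 2.0 2 1.5 2.2
```

```text
t 14.1 q [-28.4  37.7] u 43.1 gap -1.3 Fn 5.8 Ft -2.7 Fz 2.3 z 7.4
u 52.3 end? [-33.9  30.6] [[1,-0.1,0.1,0,0],[1,-0.19,0.2,0,0],[1,-0.28,0.31,0,0],[1,-0.37,0.42,0,0],[1,-0.46,0.54,0,0]] cmd [-33.9  30.6]
u 59.8 end? [-37.4  24.4] [[1,-0.08,0.12,0,0],[1,-0.16,0.24,0,0],[1,-0.23,0.37,0,0],[1,-0.29,0.49,0,0],[1,-0.35,0.62,0,0]] cmd [-37.4  24.4]
```

```bash
T='from h import *;fb()'
python3 -m jog '[[1,-0.13,0.08,0,0],[1,-0.22,0.18,0,0],[1,-0.31,0.29,0,0],[1,-0.4,0.4,0,0],[1,-0.49,0.52,0,0]]'>/dev/null;python3 -c "$T"; python3 nx.py -34.2 30.8 52.3 1.7 2 1.5 2.2
```

```text
t 14.6 q [-34.6  31. ] u 52.6 gap -1.18 Fn 4.1 Ft -2.6 Fz 1.2 z 7.03
u 59.8 end? [-37.7  24.5] [[1,-0.08,0.13,0,0],[1,-0.15,0.25,0,0],[1,-0.22,0.37,0,0],[1,-0.29,0.5,0,0],[1,-0.35,0.63,0,0]] cmd [-37.7  24.5]
u 67.3 end? [-40.3  17.7] [[1,-0.06,0.12,0,0],[1,-0.11,0.26,0,0],[1,-0.16,0.4,0,0],[1,-0.21,0.54,0,0],[1,-0.26,0.68,0,0]] cmd [-40.3  17.7]
```

```bash
T='from h import *;fb()'
python3 -m jog '[[1,-0.08,0.13,0,0],[1,-0.15,0.25,0,0],[1,-0.22,0.37,0,0],[1,-0.29,0.5,0,0],[1,-0.35,0.63,0,0]]'>/dev/null;python3 -c "$T"; python3 nx.py -37.7 24.5 59.8 1.8 2 1.5 1.5
```

```text
t 15.1 q [-38.4  24.4] u 60.4 gap -1.05 Fn 3.6 Ft -2.6 Fz 1.2 z 6.89
u 67.3 end? [-40.2  17.7] [[1,-0.05,0.13,0,0],[1,-0.1,0.27,0,0],[1,-0.15,0.4,0,0],[1,-0.2,0.54,0,0],[1,-0.25,0.68,0,0]] cmd [-40.2  17.7]
u 74.8 end? [-42.6  10.7] [[1,-0.05,0.13,0,0],[1,-0.1,0.28,0,0],[1,-0.14,0.42,0,0],[1,-0.19,0.56,0,0],[1,-0.24,0.7,0,0]] cmd [-42.6  10.7]
```

```bash
T='from h import *;fb()'
python3 -m jog '[[1,-0.03,0.13,0,0],[1,-0.08,0.27,0,0],[1,-0.12,0.4,0,0],[1,-0.17,0.54,0,0],[1,-0.22,0.68,0,0]]'>/dev/null;python3 -c "$T"; python3 nx.py -39.9 17.7 67.3 2.1 2 1.5 1.5
```

```text
t 15.6 q [-40.9  17.7] u 67.6 gap -1.18 Fn 4.4 Ft -4.3 Fz 2.1 z 6.82
u 74.8 end? [-42.3  10.6] [[1,-0.05,0.14,0,0],[1,-0.1,0.29,0,0],[1,-0.15,0.43,0,0],[1,-0.19,0.57,0,0],[1,-0.24,0.71,0,0]] cmd [-42.3  10.6]
u 82.3 end? [-44.3   3.5] [[1,-0.04,0.15,0,0],[1,-0.08,0.28,0,0],[1,-0.12,0.43,0,0],[1,-0.16,0.57,0,0],[1,-0.2,0.71,0,0]] cmd [-44.3   3.5]
```

```bash
T='from h import *;fb()'
python3 -m jog '[[1,-0.05,0.14,-0.02,0],[1,-0.1,0.29,-0.02,0],[1,-0.15,0.43,-0.02,0],[1,-0.19,0.57,-0.02,0],[1,-0.24,0.71,-0.02,0]]'>/dev/null;python3 -c "$T"; python3 nx.py -42.3 10.6 74.8 2.1 2 1.5 1.5
```

```text
t 16.1 q [-43.4  10.6] u 75.2 gap -1.03 Fn 4.8 Ft -3.0 Fz 2.1 z 7.0
u 82.3 end? [-44.3   3.5] [[1,-0.04,0.15,0,0],[1,-0.08,0.28,0,0],[1,-0.12,0.43,0,0],[1,-0.16,0.57,0,0],[1,-0.2,0.71,0,0]] cmd [-44.3   3.5]
u 89.8 end? [-45.4  -3.6] [[1,-0.03,0.15,0,0],[1,-0.06,0.29,0,0],[1,-0.08,0.43,0,0],[1,-0.1,0.57,0,0],[1,-0.11,0.71,0,0]] cmd [-45.4  -3.6]
```

```bash
T='from h import *;fb()'
python3 -m jog '[[1,-0.04,0.15,0,0],[1,-0.08,0.28,0,0],[1,-0.12,0.43,0,0],[1,-0.16,0.57,0,0],[1,-0.2,0.71,0,0]]'>/dev/null;python3 -c "$T"; python3 nx.py -44.3 3.5 82.3 2.0 2 1.5 1.0
```

```text
t 16.6 q [-45.4   3.3] u 82.8 gap -1.01 Fn 3.7 Ft -4.1 Fz 1.5 z 7.0
u 89.8 end? [-45.5  -3.6] [[1,-0.04,0.15,0,0],[1,-0.06,0.28,0,0],[1,-0.09,0.42,0,0],[1,-0.11,0.57,0,0],[1,-0.12,0.71,0,0]] cmd [-45.5  -3.6]
u 97.3 end? [-45.6 -10.8] [[1,-0.01,0.14,0,0],[1,-0.02,0.29,0,0],[1,-0.02,0.43,0,0],[1,-0.02,0.58,0,0],[1,-0.01,0.72,0,0]] cmd [-45.6 -10.8]
```

```bash
T='from h import *;fb()'
python3 -m jog '[[1,-0.02,0.15,0,0],[1,-0.04,0.28,0,0],[1,-0.06,0.42,0,0],[1,-0.08,0.57,0,0],[1,-0.09,0.71,0,0]]'>/dev/null;python3 -c "$T"; python3 nx.py -45.2 -3.6 89.8 2.3 2 1.5 1.0
```

```text
t 17.1 q [-46.7  -4. ] u 90.3 gap -0.86 Fn 5.0 Ft -3.0 Fz 1.5 z 6.92
u 97.3 end? [-45.3 -10.7] [[1,-0.01,0.14,0,0],[1,-0.02,0.29,0,0],[1,-0.02,0.43,0,0],[1,-0.02,0.57,0,0],[1,-0.01,0.71,0,0]] cmd [-45.3 -10.7]
u 104.8 end? [-43.9 -17.6] [[1,0.02,0.14,0,0],[1,0.04,0.28,0,0],[1,0.07,0.42,0,0],[1,0.1,0.56,0,0],[1,0.14,0.69,0,0]] cmd [-43.9 -17.6]
```

```bash
T='from h import *;fb()'
python3 -m jog '[[1,-0.01,0.14,0,0],[1,-0.02,0.29,0,0],[1,-0.02,0.43,0,0],[1,-0.02,0.57,0,0],[1,-0.01,0.71,0,0]]'>/dev/null;python3 -c "$T"; python3 nx.py -45.3 -10.7 97.3 2.2 2 1.5 1.0
```

```text
t 17.6 q [-46.6 -11.3] u 97.8 gap -0.86 Fn 4.1 Ft -3.3 Fz 1.4 z 6.94
u 104.8 end? [-44.  -17.6] [[1,0.01,0.15,0,0],[1,0.03,0.28,0,0],[1,0.06,0.42,0,0],[1,0.09,0.56,0,0],[1,0.13,0.69,0,0]] cmd [-44.  -17.6]
u 112.3 end? [-41.2 -24.1] [[1,0.05,0.14,0,0],[1,0.1,0.27,0,0],[1,0.15,0.4,0,0],[1,0.21,0.52,0,0],[1,0.28,0.65,0,0]] cmd [-41.2 -24.1]
```

```bash
T='from h import *;fb()'
python3 -m jog '[[1,0.02,0.15,0,0],[1,0.04,0.28,0,0],[1,0.07,0.42,0,0],[1,0.1,0.56,0,0],[1,0.14,0.69,0,0]]'>/dev/null;python3 -c "$T"; python3 nx.py -43.9 -17.6 104.8 2.3 2 1.5 1.0
```

```text
t 18.1 q [-45.4 -18.4] u 105.2 gap -0.64 Fn 4.4 Ft -4.0 Fz 2.2 z 6.93
u 112.3 end? [-41.1 -24. ] [[1,0.04,0.13,0,0],[1,0.1,0.26,0,0],[1,0.15,0.39,0,0],[1,0.21,0.52,0,0],[1,0.28,0.64,0,0]] cmd [-41.1 -24. ]
u 119.8 end? [-37.1 -29.8] [[1,0.07,0.12,0,0],[1,0.15,0.24,0,0],[1,0.23,0.36,0,0],[1,0.32,0.47,0,0],[1,0.4,0.58,0,0]] cmd [-37.1 -29.8]
```

```bash
T='from h import *;fb()'
python3 -m jog '[[1,0.04,0.13,0,0],[1,0.1,0.26,0,0],[1,0.15,0.39,0,0],[1,0.21,0.52,0,0],[1,0.28,0.64,0,0]]'>/dev/null;python3 -c "$T"; python3 nx.py -41.1 -24 112.3 2.3 2 1.5 1.0
```

```text
t 18.6 q [-42.6 -25.1] u 112.6 gap -0.49 Fn 4.1 Ft -3.8 Fz 1.5 z 6.97
u 119.8 end? [-37.1 -29.8] [[1,0.07,0.12,0,0],[1,0.15,0.24,0,0],[1,0.23,0.36,0,0],[1,0.32,0.47,0,0],[1,0.4,0.58,0,0]] cmd [-37.1 -29.8]
u 127.3 end? [-32.  -34.9] [[1,0.1,0.11,0,0],[1,0.2,0.21,0,0],[1,0.3,0.31,0,0],[1,0.41,0.41,0,0],[1,0.51,0.51,0,0]] cmd [-32.  -34.9]
```

```bash
T='from h import *;fb()'
python3 -m jog '[[1,0.07,0.12,0,0],[1,0.15,0.24,0,0],[1,0.23,0.36,0,0],[1,0.32,0.47,0,0],[1,0.4,0.58,0,0]]'>/dev/null;python3 -c "$T"; python3 nx.py -37.1 -29.8 119.8 2.3 2 1.5 1.0
```

```text
t 19.1 q [-38.3 -31.2] u 120.2 gap -0.42 Fn 4.1 Ft -3.6 Fz 1.3 z 7.01
u 127.3 end? [-32.  -34.9] [[1,0.1,0.11,0,0],[1,0.2,0.21,0,0],[1,0.3,0.31,0,0],[1,0.41,0.41,0,0],[1,0.51,0.51,0,0]] cmd [-32.  -34.9]
u 134.8 end? [-26.6 -40.4] [[1,0.11,0.11,0,0],[1,0.22,0.22,0,0],[1,0.33,0.32,0,0],[1,0.43,0.43,0,0],[1,0.54,0.55,0,0]] cmd [-26.6 -40.4]
```

```bash
T='from h import *;fb()'
python3 -m jog '[[1,0.1,0.11,0,0],[1,0.2,0.21,0,0],[1,0.3,0.31,0,0],[1,0.41,0.41,0,0],[1,0.51,0.51,0,0]]'>/dev/null;python3 -c "$T"; python3 nx.py -32 -34.9 127.3 2.4 2 1.5 1.0
```

```text
t 19.6 q [-33.  -36.5] u 127.8 gap -0.47 Fn 4.5 Ft -2.5 Fz 1.3 z 7.11
u 134.8 end? [-26.5 -40.3] [[1,0.12,0.1,0,0],[1,0.23,0.21,0,0],[1,0.33,0.32,0,0],[1,0.44,0.42,0,0],[1,0.55,0.54,0,0]] cmd [-26.5 -40.3]
u 142.3 end? [-21.6 -46.3] [[1,0.1,0.12,0,0],[1,0.2,0.23,0,0],[1,0.29,0.35,0,0],[1,0.39,0.47,0,0],[1,0.49,0.6,0,0]] cmd [-21.6 -46.3]
```

```bash
T='from h import *;fb()'
python3 -m jog '[[1,0.11,0.11,0.01,0],[1,0.22,0.22,0.01,0],[1,0.33,0.32,0.01,0],[1,0.43,0.43,0.01,0],[1,0.54,0.55,0.01,0]]'>/dev/null;python3 -c "$T"; python3 nx.py -26.6 -40.4 134.8 2.3 2 1.5 1.0
```

```text
t 20.1 q [-27.7 -41.8] u 135.2 gap -0.54 Fn 4.4 Ft -4.2 Fz 1.6 z 6.99
u 142.3 end? [-21.7 -46.4] [[1,0.1,0.11,0,0],[1,0.2,0.23,0,0],[1,0.3,0.35,0,0],[1,0.39,0.47,0,0],[1,0.49,0.6,0,0]] cmd [-21.7 -46.4]
u 149.8 end? [-17.5 -52.9] [[1,0.09,0.12,0,0],[1,0.18,0.25,0,0],[1,0.26,0.38,0,0],[1,0.34,0.52,0,0],[1,0.42,0.65,0,0]] cmd [-17.5 -52.9]
```

```bash
T='from h import *;fb()'
python3 -m jog '[[1,0.1,0.11,0,0],[1,0.2,0.23,0,0],[1,0.3,0.35,0,0],[1,0.39,0.47,0,0],[1,0.49,0.6,0,0]]'>/dev/null;python3 -c "$T"; python3 nx.py -21.7 -46.4 142.3 2.3 2 1.5 1.0
```

```text
t 20.6 q [-23.  -47.5] u 142.5 gap -0.55 Fn 5.0 Ft -3.1 Fz 1.6 z 6.91
u 149.8 end? [-17.5 -52.9] [[1,0.09,0.12,0,0],[1,0.18,0.25,0,0],[1,0.26,0.38,0,0],[1,0.34,0.52,0,0],[1,0.42,0.65,0,0]] cmd [-17.5 -52.9]
u 157.3 end? [-14.8 -60.5] [[1,0.07,0.14,0,0],[1,0.13,0.29,0,0],[1,0.19,0.45,0,0],[1,0.24,0.61,0,0],[1,0.27,0.76,0,0]] cmd [-14.8 -60.5]
```

```bash
T='from h import *;fb()'
python3 -m jog '[[1,0.08,0.12,0,0],[1,0.17,0.25,0,0],[1,0.25,0.38,0,0],[1,0.33,0.52,0,0],[1,0.41,0.65,0,0]]'>/dev/null;python3 -c "$T"; python3 nx.py -17.6 -52.9 149.8 2.2 2 1.5 1.5
```

```text
t 21.1 q [-19.1 -53.5] u 149.6 gap -0.6 Fn 4.7 Ft -3.8 Fz 2.2 z 6.8
u 157.3 end? [-14.9 -60.6] [[1,0.07,0.15,0,0],[1,0.13,0.29,0,0],[1,0.19,0.44,0,0],[1,0.24,0.6,0,0],[1,0.27,0.77,0,0]] cmd [-14.9 -60.6]
u 164.8 end? [-14.4 -68.6] [[1,0.03,0.16,0,0],[1,0.05,0.32,0,0],[1,0.06,0.48,0,0],[1,0.06,0.64,0,0],[1,0.05,0.8,0,0]] cmd [-14.4 -68.6]
```

```bash
T='from h import *;fb()'
python3 -m jog '[[1,0.07,0.15,-0.01,0],[1,0.13,0.29,-0.01,0],[1,0.19,0.44,-0.01,0],[1,0.24,0.6,-0.01,0],[1,0.27,0.77,-0.01,0]]'>/dev/null;python3 -c "$T"; python3 nx.py -14.9 -60.6 157.3 2.2 2 1.5 2
```

```text
t 21.6 q [-16.4 -60.5] u 156.8 gap -0.78 Fn 4.4 Ft -3.3 Fz 1.2 z 6.87
u 164.8 end? [-14.4 -68.6] [[1,0.03,0.15,0,0],[1,0.05,0.32,0,0],[1,0.06,0.47,0,0],[1,0.06,0.64,0,0],[1,0.05,0.8,0,0]] cmd [-14.4 -68.6]
u 172.3 end? [-14.9 -76.2] [[1,-0.01,0.16,0,0],[1,-0.02,0.31,0,0],[1,-0.04,0.47,0,0],[1,-0.05,0.62,0,0],[1,-0.05,0.76,0,0]] cmd [-14.9 -76.2]
```

```bash
T='from h import *;fb()'
python3 -m jog '[[1,0.03,0.15,0,0],[1,0.05,0.32,0,0],[1,0.06,0.47,0,0],[1,0.06,0.64,0,0],[1,0.05,0.8,0,0]]'>/dev/null;python3 -c "$T"; python3 nx.py -14.4 -68.6 164.8 2.2 2 1.5 2
```

```text
t 22.1 q [-15.5 -67.2] u 163.5 gap -1.07 Fn 5.1 Ft -3.3 Fz 2.3 z 6.87
u 172.3 end? [-14.9 -76.2] [[1,-0.01,0.16,0,0],[1,-0.02,0.31,0,0],[1,-0.04,0.47,0,0],[1,-0.05,0.62,0,0],[1,-0.05,0.76,0,0]] cmd [-14.9 -76.2]
u 179.8 end? [-14.9 -83.5] [[1,-0,0.14,0,0],[1,-0.01,0.29,0,0],[1,-0,0.43,0,0],[1,0,0.58,0,0],[1,0,0.73,0,0]] cmd [-14.9 -83.5]
```

```bash
T='from h import *;fb()'
python3 -m jog '[[1,-0.02,0.16,0,0],[1,-0.03,0.31,0,0],[1,-0.05,0.47,0,0],[1,-0.06,0.62,0,0],[1,-0.06,0.76,0,0]]'>/dev/null;python3 -c "$T"; python3 nx.py -15 -76.2 172.3 2.1 2 1.5 2
```

```text
t 22.6 q [-16.1 -74.8] u 171.1 gap -0.97 Fn 4.7 Ft -3.7 Fz 1.7 z 6.92
u 179.8 end? [-15.  -83.5] [[1,-0,0.14,0,0],[1,-0.01,0.29,0,0],[1,-0,0.43,0,0],[1,0,0.58,0,0],[1,0,0.73,0,0]] cmd [-15.  -83.5]Traceback (most recent call last):
  File "nx.py", line 9, in <module>
    a=u0+st*(j*5+i);q,nn,tt=at(a-lag);w=q-de*nn+lag*tt
                            ~~^^^^^^^
  File "path.py", line 15, in at
    i=np.searchsorted(u,a);return P[i],n[:,i],t[:,i]
                                  ~^^^
IndexError: index 1902 is out of bounds for axis 0 with size 1902
```

```bash
T='from h import *;fb()'
python3 -m jog '[[1,0,0.16,0,0],[1,-0.01,0.32,0,0],[1,0,0.48,0,0],[1,0,0.64,0,0],[1,0,0.8,0,0]]'>/dev/null;python3 -c "$T"
python3 -m jog '[[1,0,0.08,0,0],[1,0,0.08,0,0]]'>/dev/null;python3 -c "$T"
```

```text
t 23.1 q [-16.1 -83. ] u 179.3 gap -0.96 Fn 6.0 Ft -3.2 Fz 2.2 z 6.92
t 23.3 q [-16.2 -84.3] u 180.6 gap -0.83 Fn 4.7 Ft -2.3 Fz 1.4 z 6.92
```

```bash

python3 -m jog '[[1,-0.12,-0.08,0,0],[1,-0.18,-0.1,-0.5,0],[1,-0.4,-0.1,-3,0],[1,-0.4,-0.1,-6,0],[1,-0.4,-0.1,-6,0]]'
python3 -m jog '[[1,0,0,0,0]]'
python3 - <<'E'
from h import *
import pickle
tip();s=arm.state();p,d=arm.snapshot("wrist");C=cam("wrist",s)
pickle.dump((p,d,C,s),open("pics/w5.pkl","wb"))
R,pp=pose(s);q=proj(C,pp+R@[0,-0.9-6.5,35.4]);print(q)
im=cv2.resize(p[0:320,150:430][:,:,::-1],None,fx=1.8,fy=1.8)
cv2.imwrite("pics/w5.png",im)
t=[538.2,-327.9];print((R.T@(np.r_[t,127.6]-pp)).round(1))
E
```

```text
clock: 23.8
ee_pos: [595.4, -91.9, 116.7]
eef_rot: [0.001, 0.999, 0.039, 0.007]
ft_force: [0.4, -1.0, -1.2]
finger_gap: 12.9
clock: 23.9
ee_pos: [592.3, -90.8, 113.1]
eef_rot: [0.001, 0.999, 0.039, 0.003]
ft_force: [-0.1, 0.4, -0.7]
finger_gap: 12.7
t 23.9 tip [-17.38 -84.94] z 68.68 F [-0.04  0.39 -0.67] rot [ 0.0055  0.0014 -1.    ]
[[283.50779829 228.54499745]]
[-72.5 232.1 -14.6]
```

View pics/w5.png

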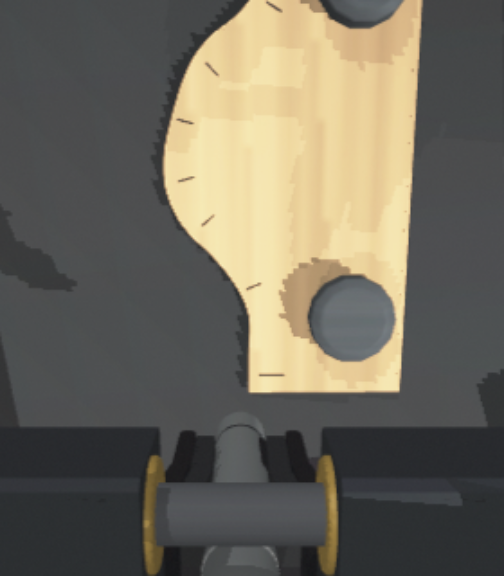

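```bash

python3 -m jog '[[1,-1.2,3.8,-1.2,0],[1,-2.6,8.4,-1.4,0],[1,-4,13,-1.4,0],[1,-5.5,17.6,-1.4,0],[1,-7,21.5,-1.4,0]]' >/dev/null
python3 -m jog '[[1,-0.2,1.7,0,0],[1,-0.2,1.7,0,0],[1,-0.2,1.7,0,0],[1,-0.2,1.7,0,0]]' 
python3 -m jog '[[1,0,0,0,0],[1,0,0,0,0]]' 
python3 - <<'E'
from h import *
s=arm.state();R,pp=pose(s);print((R.T@(np.r_[538.2,-327.9,127.6]-pp)).round(1),R[2].round(4))
E
```

```text
clock: 24.85
ee_pos: [537.9, -324.4, 124.8]
eef_rot: [-0.001, 0.999, 0.041, -0.0]
ft_force: [-0.2, 0.6, -0.2]
finger_gap: 13.3
clock: 25.05
ee_pos: [537.5, -325.6, 125.5]
eef_rot: [-0.0, 0.999, 0.041, 0.0]
ft_force: [0.3, 0.6, -0.2]
finger_gap: 13.4
[ 0.5  2.4 -2.1] [ 1.e-04 -6.e-04 -1.e+00]
```

```bash

python3 -m jog '[[1,0.05,0.24,0,0],[1,0.05,0.24,2.5,0],[1,0.05,0.24,4.8,0],[1,0.05,0.24,4.8,0],[1,0.05,0.24,4.8,0]]' 
python3 -m jog '[[1,0,0,0,0],[1,0,0,0,0]]'
```

```text
clock: 25.55
ee_pos: [537.5, -329.6, 77.7]
eef_rot: [-0.0, 0.999, 0.039, -0.0]
ft_force: [-0.1, -0.0, 0.3]
finger_gap: 13.0
clock: 25.75
ee_pos: [538.2, -330.0, 78.9]
eef_rot: [0.001, 0.999, 0.039, 0.001]
ft_force: [-0.1, 0.6, 0.6]
finger_gap: 13.1
```

```bash

python3 -m jog '[[1,0,-0.2,0,0],[1,0,-0.2,0,0],[1,0,-0.2,0.4,0],[1,0,-0.2,0.4,0]]' 
python3 -m jog '[[1,0,0,0,0]]'
```

```text
clock: 26.15
ee_pos: [537.0, -327.2, 73.1]
eef_rot: [-0.0, 0.999, 0.04, -0.0]
ft_force: [-0.1, 0.4, -1.4]
finger_gap: 13.1
clock: 26.25
ee_pos: [537.1, -327.4, 73.3]
eef_rot: [-0.0, 0.999, 0.039, -0.0]
ft_force: [0.3, -0.8, -1.1]
finger_gap: 13.5
```

```bash

python3 -m jog '[[1,0.08,0.03,0,0],[1,0.08,0.03,0.6,0],[1,0.08,0.03,1.2,0],[1,0.08,0.03,1.2,0]]' 
python3 -m jog '[[1,0,0,0.4,0],[1,0,0,0.8,0],[1,0,0,0.9,0],[1,0,0,0.9,0]]'
```

```text
clock: 26.65
ee_pos: [537.4, -327.2, 60.2]
eef_rot: [-0.001, 0.999, 0.04, -0.001]
ft_force: [0.0, -0.1, -0.3]
finger_gap: 13.1
clock: 27.05
ee_pos: [538.0, -327.6, 52.3]
eef_rot: [-0.0, 0.999, 0.04, -0.0]
ft_force: [0.6, -0.2, -0.7]
finger_gap: 13.1
```

```bash

python3 -m jog '[[1,0,0,0.3,0],[1,0,0,0.45,0],[1,0,0,0.45,0],[1,0,0,0.45,0]]' 
python3 -m jog '[[1,0,0,0.05,0],[1,0,0,0.1,0],[1,0,0,0.1,0]]'
```

```text
clock: 27.45
ee_pos: [538.2, -327.7, 48.0]
eef_rot: [-0.0, 0.999, 0.04, 0.0]
ft_force: [0.1, -0.3, -0.7]
finger_gap: 13.1
clock: 27.75
ee_pos: [538.2, -327.8, 47.3]
eef_rot: [-0.0, 0.999, 0.039, 0.0]
ft_force: [-0.3, 0.5, 1.8]
finger_gap: 12.9
```

Seated (Fz up). Open gently and lift clear.

```bash

python3 -m jog '[[2,0,0,0,0],[4,0,0,0,0],[6,0,0,0,0],[6.5,0,0,0,0],[6.5,0,0,0,0]]' 
python3 -m jog '[[6.5,0,0,0,0],[6.5,0,0,-3,0],[6.5,0,0,-7,0],[6.5,0,0,-11,0],[6.5,0,0,-14,0]]'
python3 -m jog '[[6.5,0,0.5,0,0],[6.5,0,0.5,0,0],[6.5,0,0.5,0,0]]'
python3 - <<'E'
from h import *
s=arm.state();p,d=arm.snapshot("wrist");C=cam("wrist",s);pt,dt=arm.snapshot("top")
print(s["clock"],s["ee_pos"],s["ft_force"])
K,Rc,c0=C
ys,xs=np.nonzero((d>0)&(np.arange(420)[:,None]<255)&(abs(np.arange(560)[None]-280)<70))
X=((Rc@(np.linalg.inv(K)@np.c_[xs,ys,np.ones(len(xs))].T*d[ys,xs])).T+c0)
k=X[:,2]>85;print("top",k.sum(),X[k].mean(0),np.percentile(X[k][:,2],[50,90,99]))
k=X[:,2]>98;print("top98",(X[k].max(0)+X[k].min(0))/2)
k=(X[:,2]>40)&(X[:,2]<95);Y=X[k];print("barrel",len(Y),Y.mean(0),np.polyfit(Y[:,2],Y[:,0],1),np.polyfit(Y[:,2],Y[:,1],1))
a=p[130:260,180:380][:,:,::-1];b=pt[140:260,180:400][:,:,::-1]
im=np.zeros((600,800,3),np.uint8);im[:130*2,:400]=cv2.resize(a,None,fx=2,fy=2);im[262:262+324,:594]=cv2.resize(b,None,fx=2.7,fy=2.7)
cv2.imwrite("pics/w6.png",im)
E
```

```text
clock: 28.25
ee_pos: [538.1, -327.7, 47.0]
eef_rot: [-0.0, 0.999, 0.039, -0.0]
ft_force: [0.3, 0.3, 0.1]
finger_gap: 44.1
clock: 28.75
ee_pos: [538.6, -328.2, 189.7]
eef_rot: [0.001, 0.999, 0.039, 0.001]
ft_force: [0.8, 0.2, 0.2]
finger_gap: 64.6
clock: 29.05
ee_pos: [537.7, -332.2, 185.6]
eef_rot: [-0.001, 0.999, 0.039, -0.001]
ft_force: [0.2, -0.4, 0.3]
finger_gap: 65.5
29.05 [ 537.68806666 -332.15237603  185.6129749 ] [ 0.21893321 -0.38208345  0.30141524]
top 448 [ 534.9632379  -324.39067349  106.91735681] [102.39535439 104.42962978 181.57843693]
top98 [ 524.09000075 -325.66982114  140.36017803]
barrel 267 [ 537.79623093 -320.46894282   70.04299801] [-1.58484361e-02  5.38906303e+02] [ 6.49608653e-03 -3.20923948e+02]
```

View pics/w6.png

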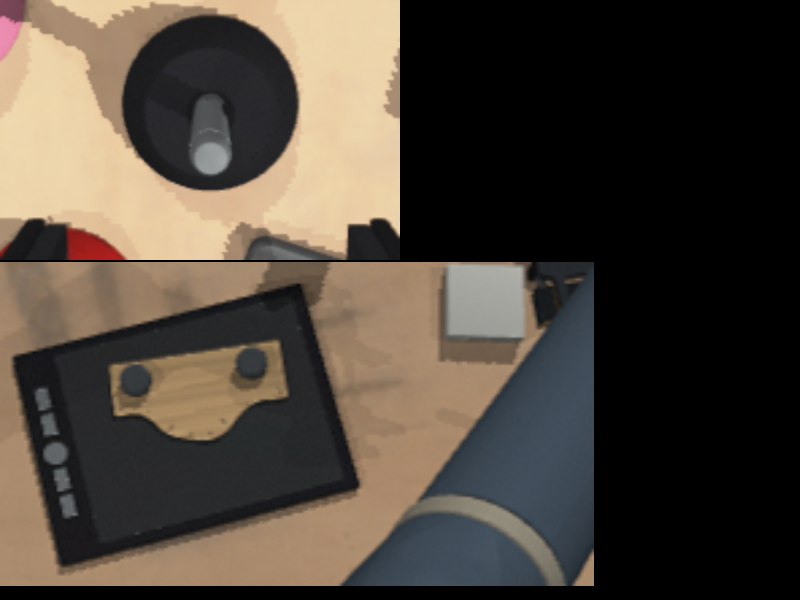

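```bash
python3 -c "from plant import arm;print(arm.hand_in())"
```

```text
the job is handed in; nothing more can be done
None
```

I took the pen from the black stand, drew one unbroken stroke along the template's front edge from tick 0 to tick 7, put the pen back, and handed the job in at about 29 s. The drawn line does not show in the camera pictures, so I could not check it by eye, only from forces and positions.

- **Edge force:** the edge readings during the stroke were 3.1 to 6.0 N, mostly 4 to 5 N. Each was one reading per half-second step with about 0.5 N of noise, so what happened between readings was not seen.
- **Nib pressure:** the vertical force read 1.1 to 2.3 N. That is roughly 1.3 to 2.5 mm of nib travel, with the highest readings reaching about 2.8 mm within the noise.
- **Start and end:** I touched the edge once just above the tablet to find it. The nib came down within about 0.3 mm of the edge beside tick 0, at y ≈ 74.3 mm. The stroke ended at a measured y of −84.3 mm, about 1.3 mm past tick 7. The true nib position is probably a little short of that, because the nib lags the arm.
- **Disagreement:** on the left flank the measured tip ran up to 1.7 mm inside the contact path I had worked out from the camera, while the force stayed at about 4.8 N. I put this down to give in the arm and the grip, and steered by force.
- **Pen returned:** the last wrist depth picture shows the pen upright, with its top at 102.4 mm against 102.3 mm before and the barrel within 0.5 mm of where it started. The gripper is open and clear, and I touched nothing else.

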